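# Hold the letter clip open over the tall card

## Task

The steel spring clip is biting the top edge of the wide card. Squeeze its two tails together to open it, lift it off and carry it to the tallest card; finish holding it there, still squeezed wide open, with the middle of the tall card's top edge well inside the open jaws and the clip not touching the card, so that I can slip the receipts in before it is let go. Do not put it down, leave the card stands standing where they are, and leave the other desk things alone.

Things in the scene. Friction and masses are not known exactly. Their poses are not given: they have to be found in the camera images.
- clip: sprung steel letter clip, 70 g, 60 mm wide along its y; origin mid-way along its hinge pin, frame midway between its halves. Jaws point down (-z), two flat tails flare up. At the start it bites the top edge of the wide card, card edge 18 mm below the pin, pin along the card. Lift it off upward once open. x may point either way
- clip_tails (a point): on the clip's middle plane, 26 mm above the pin: squeeze the tails here along the clip's x, fingertips at least 5 mm above the pin. Biting, the tails are 43 mm apart over their tips (40 mm above the pin), 16 mm at the roots (2 mm above it); 54 mm wide along y. Fully squeezed they stop parallel, 14 mm over both; that takes about 9 N here, and 20 to 30 N is safe
- clip_mouth (a point): midpoint between the lips of the open jaws, 31 mm below the pin; axes as the clip's. Fully squeezed, the jaws gape 27 mm here. A card's edge can come 26 mm above this point before it meets the spring coil round the pin
- clip_front (a joint): turn of the clip's front half about the pin, rad: 0 when biting the wide card, 0.35 fully squeezed open, -0.06 shut on nothing
- clip_back (a joint): the same for the back half; the two halves always turn equally
- wide_stand: weighted oak block 62 x 130 x 22 mm with the wide card upright in it: white board 150 mm wide (along y), 4 mm thick (along x), top edge 113 mm above the desk. Loose, 0.45 kg. Origin under the block's centre, z up, card faces along x
- tall_stand: weighted oak block 62 x 110 x 22 mm with the tall card upright in it: white board 100 mm wide (along y), 4 mm thick (along x), top edge 158 mm above the desk. Loose, 0.45 kg. Origin under the block's centre, z up, card faces along x
- small_stand: weighted oak block 62 x 100 x 22 mm with a low, nearly square bare card, 90 mm wide, top edge 86 mm above the desk: not part of the job. Loose, 0.45 kg
- wide_top (a point): middle of the wide card's top edge; axes as the stand's
- tall_top (a point): middle of the tall card's top edge; axes as the stand's
- tape_roll: brown tape roll lying flat near the desk's front edge, 94 mm across, 48 mm high: bystander
- rubber_stamp: wooden hand stamp standing near the front edge, 73 mm high: bystander
- pen_a: ballpoint pen lying near the front edge: bystander
- vial_c: small vial, 24 mm across, 56 mm high, right of the work: bystander
- dropper: brown dropper bottle, 34 mm across, 102 mm high, behind the work: bystander
- usb_adapter: white adapter stick, 86 x 22 x 15 mm, behind the work: bystander
Mind the look-alikes: they are no part of the job. What is shaped like the wide_stand but green is not meant.

How it is judged (in metres and radians):
On the way:
1. the clip is squeezed open and lifted clear of the wide card (z of clip_mouth in the frame of wide_top above 0.01 m and value of joint clip_front above 0.15 rad and contact force between the fingers and clip above 2 N and contact force between clip and wide_stand below 0.05 N), for 0.1 s.
At the end, for the whole second after the job is handed in: Clip held by its tails, each half open over 0.26 rad, at rest, 7 to 26 mm of the tall card between the jaws, within 15 mm of the edge's middle, pin along the edge and upright within 15 degrees, nothing touching that card; tall stand moved under 20 mm, wide one under 40 mm, both upright (value of joint each of clip_front, clip_back above 0.26 rad and contact force between the fingers and clip above 4 N and contact force between each of clip, the arm, the fingers and tall_stand below 0.1 N and z of tall_top in the frame of clip_mouth between 0.007 and 0.026 m and x of clip_mouth in the frame of tall_top between -0.011 and 0.011 m and y of clip_mouth in the frame of tall_top between -0.015 and 0.015 m and angle between the y axis of clip and the y axis of tall_top, either way round below 0.26 rad and angle between clip's own z axis and vertical below 0.26 rad and linear speed of clip below 0.03 m/s and angle between each of tall_stand, wide_stand's own z axis and vertical below 0.05 rad and distance of tall_stand from where it was at the start of the episode below 0.02 m and distance of wide_stand from where it was at the start of the episode below 0.04 m); the arm keeps its last pose, push and grip.
It fails at once if a card stand is knocked over (angle between any of wide_stand, tall_stand's own z axis and vertical above 0.35 rad).
It fails at once if the small card's stand is shifted (distance of small_stand from where it was at the start of the episode above 0.02 m).
It fails at once if a bystander on the desk is disturbed (distance of any of tape_roll, rubber_stamp, pen_a, vial_c, dropper, usb_adapter from where it was at the start of the episode above 0.02 m).
It fails at once if the clip is dropped or put down (height (world z) of clip below 0.06 m).
It also fails if it takes over 35 s, if anything falls off the work surface, if the arm or the gripper's body presses on something with over 40 N, if the wrist force passes 120 N, or if a joint passes its speed limit or range.

## Robot

A 6-joint arm with a two-finger parallel gripper is mounted at the origin on a cart in front of the work surface, level with it; the furniture and walls round the work are solid. World frame = base frame: x ahead of the robot, y to its left, z up, the work surface at z = 0. Lengths are in m, angles in degrees, forces in N, time in s.
With the tool pointing down it reaches from about 0.425 to 0.95 m from the base axis. Payload 14.7 kg.
Tool frame: the origin (TCP) lies between the finger pads; the fingertips stand 11 mm ahead of it and the grasp point (between the pads) lies 8 mm behind it (tcp_to_tips is the distance from the TCP to the fingertips, in m); x points along the fingers, y is the direction in which the jaws open and shut, and the axes are right-handed (so a half turn about x gives the same grasp; the last joint's range is limited). The gripper opens to 85 mm and grips with 20 to 120 N. Pads are 22 mm wide; open, the fingers measure 114 mm over their backs; the gripper's body (76 mm by 85 mm) begins 54 mm behind the grasp point. The pads swing forward as they close: fully open they stand 13 mm farther back than shut.
Start: joints at [68.606, 27.513, 91.461, -0, 61.026, -2.67], TCP at [0.209, 0.616, 0.242] pointing down, gripper open.
Joint ranges: [-157.49, 157.49], [-46.99, 117.5], [13.45, 153.17], [-89.5, 269.5], [5.16, 153.95], [-167.48, 167.48]. Speed limits (degrees/s): [108.29, 108.29, 136.94, 172.46, 172.46, 172.46].

## Interface

Orientations are given as [roll, pitch, yaw] about the fixed x, y, z axes, in that order (R = Rz(yaw) Ry(pitch) Rx(roll)).
In Python, from workcell import * gives the robot as it stands. The module is installed in compiled form; this text tells all that it offers.
- The arm moves only by the tool carry_out, never from a script. Its argument "increments" is a list of rows, each a list of 5 numbers: the opening, from 0 (shut) to 1 (fully open), then the shift along the tool's x, y, z in m, then the turn about the tool's x in rad. A call has 1 to 10 rows; each row is the pose to reach, as a shift and turn from the pose commanded when the call began, along the tool's axes at that moment; what a row does not reach only later rows make up. A row lasts 1/10 s, in which the tool goes at most 50 mm and 8.59 degrees, less where a joint would pass 70% of its speed; a pose out of reach is approached as far as the arm can. A call with a gripper value outside its range is refused whole. The fingers move at their own pace and stop on an object; "grip_force" is the grip in N (left out, the last holds). Time passes only in rows, so rows that repeat a pose let the fingers close. It gives the time, the measured TCP pose, the force and the opening at its end, in the units of the state.
- get_state(): the state, without advancing time (a new reading comes with each control period).
- grab_frame(name): name is "side" or "top"; returns a dict with "pixels" (480x640x3 uint8, red, green, blue), "intrinsics" (3x3 intrinsics, pixels), "R" (3x3) and "t" (3): a world point X has camera coordinates R X + t. Camera axes: x right, y down, z forward; pixel columns grow to the right and rows downward; lengths in m; the calibration is good to about 2 mm. A picture is of the moment at which its call begins. There is no depth.
- finish_job(): hands the job in, once; it reports no verdict.
The state is a dict: "clock": time; "qpos": joint angles; "qvel": joint speeds; "tau": joint torques, N m; "position": TCP position; "eef_rot": TCP orientation; "contact_force": force on the tool from outside, world axes, zero at the start; "torque": the same for the moment, N m; "grip_width": finger opening in m.
Only numpy, scipy, OpenCV 4.12 (cv2) and the standard library are available. Lean on these libraries where they do the work, as an engineer would, in place of code of your own. Each camera call takes 0.05 s, during which the arm holds its last target.

## Working session

There is one attempt and no reset: what is moved stays moved. The work goes in short steps, Python scripts to look and compute and a tool call to move; the robot and the scene stay as the last step left them, time stands still between calls to the robot, and variables do not carry over. Pictures are saved under pics/ and viewed, and the job is handed in when it is done.

Besides the shell and the picture viewer there is one more tool, called after "Emit:" in YAML: its name, and indented under it one key for each argument. carry_out: Moves the arm, as the interface text tells. Its arguments: {"type":"object","properties":{"increments":{"type":"array"},"grip_force":{"type":"number"}},"required":["increments"]}

```bash
mkdir -p pics; python3 - <<'E'
from workcell import *
import cv2,numpy as np
s=get_state(); print({k:np.round(v,4).tolist() for k,v in s.items()})
for n in("top","side"):
    f=grab_frame(n); cv2.imwrite(f"pics/{n}0.png",f["pixels"][:,:,::-1])
    print(n,f["intrinsics"].tolist(),np.round(f["R"],4).tolist(),np.round(f["t"],4).tolist(), (-f["R"].T@f["t"]).round(3))
E
```

```text
{'clock': 0.0, 'qpos': [68.6073, 27.5489, 91.4919, -0.0004, 61.0262, -2.6699], 'qvel': [-0.1209, 0.0161, -0.0731, -0.0775, 0.0958, -0.1155], 'tau': [0.0018, -95.0676, -43.0198, 0.0003, 0.0124, 0.0001], 'position': [0.2085, 0.6153, 0.2417], 'eef_rot': [-92.3992, 89.9331, -111.1218], 'contact_force': [0.1154, -0.1664, 1.337], 'torque': [-0.0121, 0.0172, 0.0004], 'grip_width': 0.0849}
top [[536.0992811167077, 0.0, 319.47151452373487], [0.0, 536.0992811167077, 236.54612090553903], [0.0, 0.0, 1.0]] [[0.0146, -0.9999, -0.0028], [-0.9855, -0.014, -0.169], [0.1689, 0.0053, -0.9856]] [-0.0347, 0.5482, 1.3885] [ 0.306 -0.034  1.461]
side [[494.69505756034175, 0.0, 312.05282757076867], [0.0, 494.69505756034175, 244.1264770725833], [0.0, 0.0, 1.0]] [[0.9979, -0.0632, 0.0122], [-0.0319, -0.6499, -0.7594], [0.056, 0.7574, -0.6505]] [-0.5301, 0.0738, 1.2059] [ 0.464 -0.899  0.847]
```

View pics/top0.png

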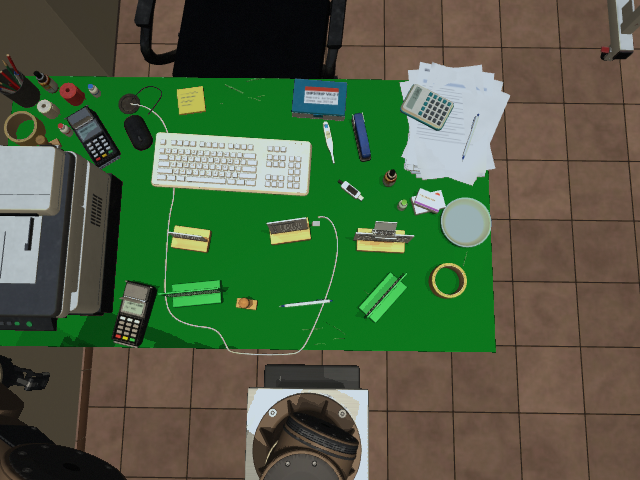

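View pics/side0.png

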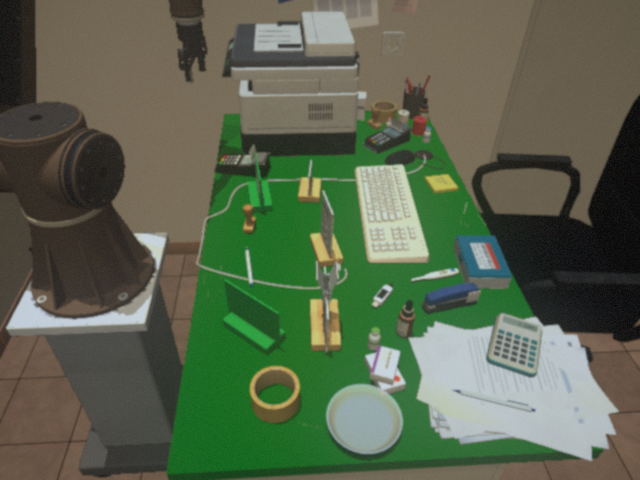

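```bash
python3 - <<'E'
import cv2
a=cv2.imread("pics/top0.png")[205:260,255:425]; cv2.imwrite("pics/c1.png",cv2.resize(a,None,fx=4.7,fy=4.7,interpolation=cv2.INTER_CUBIC))
a=cv2.imread("pics/side0.png")[180:360,270:370]; cv2.imwrite("pics/c2.png",cv2.resize(a,None,fx=3.3,fy=3.3,interpolation=cv2.INTER_CUBIC))
E
```

```text
(no output)
```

View pics/c1.png

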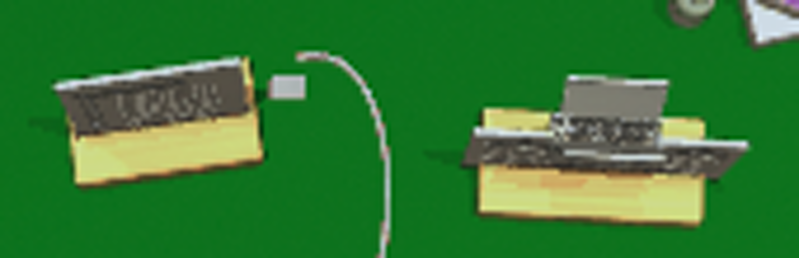

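View pics/c2.png

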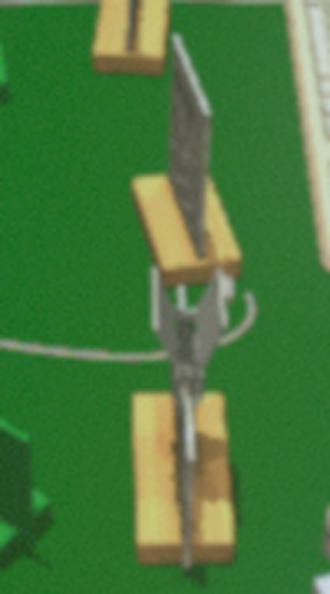

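The choices. Clip: on the wide stand, top (382,238) / side (325,290); its two tails are visible. Tall card: top (290,228) / side (325,215). Look-alikes: green stands at top (197,293) and (383,297), and the small stand at top (190,238). The crops confirm the clip sits on the oak stand with the widest card. Next I measure by casting rays.

```bash
cat > h.py <<'E'
from workcell import *
import cv2,numpy as np
def ray(f,uv):
    K=np.array(f["intrinsics"]);R=np.array(f["R"]);t=np.array(f["t"])
    d=R.T@np.linalg.inv(K)@np.array([uv[0],uv[1],1.]); return -R.T@t,d
def onz(f,uv,z):
    c,d=ray(f,uv); return c+d*(z-c[2])/d[2]
def proj(f,X):
    p=np.array(f["R"])@X+f["t"]; q=np.array(f["intrinsics"])@p; return q[:2]/q[2]
E
python3 - <<'E'
from h import *
f=grab_frame("top")
c=lambda x,y:((x+.5)/4.7-.5+255,(y+.5)/4.7-.5+205)
def pair(n,a,b,z):
    A,B=onz(f,c(*a),z),onz(f,c(*b),z); d=A-B
    print(n,"mid",((A+B)/2).round(4),"len",np.linalg.norm(d).round(4),"yaw",np.degrees(np.arctan2(-d[0],d[1])).round(2))
pair("wide",(477,132),(748,147),.113)
pair("tailfar",(567,79),(668,85),.171)
pair("tailnear",(563,151),(662,157),.171)
pair("tall",(56,87),(242,61),.158)
for n,cs in {"wideblk":[(484,107),(704,121),(701,224),(479,213)],"tallblk":[(78,186),(262,160)]}.items():
    P=[onz(f,c(*q),.022) for q in cs]; print(n,np.round(P,4).tolist(),np.mean(P,0).round(4),[np.linalg.norm(P[i]-P[i-1]).round(4) for i in range(len(P))])
# bright mask in crop
h=cv2.cvtColor(f["pixels"],cv2.COLOR_RGB2HSV)
m=((h[...,2]>135)&(h[...,1]<40)).astype(np.uint8)*255
n,l,st,ce=cv2.connectedComponentsWithStats(m[205:260,255:425])
for i in range(1,n):
    if st[i,4]>8:
        ys,xs=np.where(l==i); r=cv2.minAreaRect(np.c_[xs+255,ys+205].astype(np.float32)); print(st[i]+[255,205,0,0,0],np.round(r[0],1),np.round(r[1],1),round(r[2],1))
E
```

```text
wide mid [ 0.5455 -0.1941  0.113 ] len 0.1472 yaw -2.41
tailfar mid [ 0.5657 -0.19    0.171 ] len 0.0527 yaw -2.66
tailnear mid [ 0.5275 -0.1872  0.171 ] len 0.0514 yaw -2.71
tall mid [0.5691 0.0554 0.158 ] len 0.099 yaw 8.93
wideblk [[0.5797, -0.1304, 0.022], [0.5733, -0.258, 0.022], [0.5129, -0.2556, 0.022], [0.5175, -0.1277, 0.022]] [ 0.5458 -0.1929  0.022 ] [np.float64(0.0623), np.float64(0.1278), np.float64(0.0604), np.float64(0.128)]
tallblk [[0.5299, 0.1042, 0.022], [0.5467, -0.0019, 0.022]] [0.5383 0.0511 0.022 ] [np.float64(0.1074), np.float64(0.1074)]
[414 205  11   9  61] [419. 209.] [ 8. 10.] 90.0
[318 216  20  44  62] [332.1 235.7] [45.8 11.2] 66.8
[267 218  39   6  50] [286.  220.4] [ 1.3 38.3] 82.4
[313 221   7   5  35] [316. 223.] [4. 6.] 90.0
[383 222  14   1  14] [389.5 222. ] [13.  0.] 180.0
[356 229  21   6  37] [366.  231.5] [ 5. 20.] 90.0
[395 233  19   4  28] [403.9 235. ] [18.2  2. ] 6.3
[375 237  22   2  22] [385.5 237.8] [21.   0.9] 3.8
```

```bash
cat >> h.py <<'E'
from scipy.spatial.transform import Rotation as Ro
def delta(tgt,yaw=None):
    s=get_state(); R=Ro.from_euler("xyz",s["eef_rot"],degrees=True).as_matrix()
    print("clk",round(s["clock"],2),"pos",np.round(s["position"],4),"F",np.round(s["contact_force"],1),"w",round(s["grip_width"],4),"q",np.round(s["qpos"],1))
    y=np.degrees(np.arctan2(R[1,1],R[0,1])); print("tool y yaw",y.round(2),"tilt",np.degrees(np.arccos(-R[2,0])).round(2))
    print("shift",(R.T@(np.array(tgt)-s["position"])).round(4))
    if yaw is not None:
        d=(yaw-y+90)%180-90; print("turn about tool x (down):",np.radians(-d).round(4))
E
python3 - <<'E'
from h import *
for t in ([.27,.38,.25],[.40,.22,.25],[.547,-.1885,.25]): delta(t,-2.55)
f=grab_frame("top"); print(onz(f,(70,325),.3),onz(f,(105,325),.0),onz(f,(95,160),.3))
f=grab_frame("side")
for X in ([.5691,.0554,.158],[.5766,.1045,.158],[.5616,.0063,.158],[.5466,-.1885,.131],[.547,-.19,.171]): print(X,proj(f,np.array(X)).round(1), ((proj(f,np.array(X))-[270,180])*3.3).round())
E
```

```text
clk 0.15 pos [0.2085 0.6153 0.2418] F [-0.3  0.  -0.4] w 0.0854 q [68.6 27.5 91.5 -0.  61.  -2.7]
tool y yaw 71.28 tilt 0.05
shift [-0.008  -0.2031  0.1337]
turn about tool x (down): 1.2885
clk 0.15 pos [0.2085 0.6153 0.2418] F [-0.3  0.  -0.4] w 0.0854 q [68.6 27.5 91.5 -0.  61.  -2.7]
tool y yaw 71.28 tilt 0.05
shift [-0.0079 -0.3129  0.3082]
turn about tool x (down): 1.2885
clk 0.15 pos [0.2085 0.6153 0.2418] F [-0.3  0.  -0.4] w 0.0854 q [68.6 27.5 91.5 -0.  61.  -2.7]
tool y yaw 71.28 tilt 0.05
shift [-0.0076 -0.6526  0.5786]
turn about tool x (down): 1.2885
[0.30561775 0.50278638 0.3       ] [0.30685814 0.54723953 0.        ] [0.67316158 0.48062343 0.3       ]
[0.5691, 0.0554, 0.158] [327.3 202. ] [189.  73.]
[0.5766, 0.1045, 0.158] [328.6 190.2] [193.  34.]
[0.5616, 0.0063, 0.158] [325.9 214.5] [184. 114.]
[0.5466, -0.1885, 0.131] [326.2 283.1] [186. 340.]
[0.547, -0.19, 0.171] [327.1 269.3] [189. 295.]
```

Emit:
carry_out:
  increments:
    - [1,-0.002,-0.04,0.027,0.1]
    - [1,-0.004,-0.081,0.054,0.2]
    - [1,-0.006,-0.122,0.08,0.3]
    - [1,-0.008,-0.162,0.107,0.4]
    - [1,-0.008,-0.203,0.134,0.5]
    - [1,-0.008,-0.225,0.17,0.6]
    - [1,-0.008,-0.247,0.205,0.7]
    - [1,-0.008,-0.27,0.24,0.8]
    - [1,-0.008,-0.292,0.275,0.9]
    - [1,-0.008,-0.313,0.308,1.0]
  grip_force: 25

```text
clock: 1.25
position: [0.4008, 0.2187, 0.2505]
eef_rot: [99.1, 90.0, 22.9]
contact_force: [0.4, 1.0, 0.4]
grip_width: 0.0856
```

```bash
python3 -c "
from h import *
delta([.547,-.1885,.23],-2.55)"
```

```text
clk 1.25 pos [0.4008 0.2187 0.2505] F [0.4 1.  0.4] w 0.0856 q [ 24.8  11.4 115.2  -0.   53.3  11.1]
tool y yaw 13.73 tilt 0.03
shift [0.0205 0.0454 0.4303]
turn about tool x (down): 0.2842
```

Emit:
carry_out:
  increments:
    - [1,0,0.005,0.045,0.05]
    - [1,0,0.01,0.09,0.1]
    - [1,0,0.014,0.135,0.15]
    - [1,0,0.019,0.18,0.2]
    - [1,0,0.024,0.225,0.25]
    - [1,0,0.029,0.27,0.284]
    - [1,0,0.033,0.315,0.284]
    - [1,0.01,0.038,0.36,0.284]
    - [1,0.02,0.043,0.4,0.284]
    - [1,0.0205,0.0454,0.4303,0.284]

```text
clock: 2.25
position: [0.5479, -0.1886, 0.2285]
eef_rot: [-102.5, 89.9, 165.1]
contact_force: [-0.3, 1.0, -0.1]
grip_width: 0.0852
```

```bash
python3 - <<'E'
from h import *
delta([.547,-.1885,.151],-2.55)
f=grab_frame("side"); cv2.imwrite("pics/s1.png",cv2.resize(f["pixels"][130:370,200:460,::-1],None,fx=2.4,fy=2.4,interpolation=cv2.INTER_CUBIC))
E
```

```text
clk 2.25 pos [ 0.5479 -0.1886  0.2285] F [-0.3  1.  -0.1] w 0.0852 q [-22.   22.8 101.7  -0.   55.6 -19.6]
tool y yaw -2.36 tilt 0.07
shift [ 0.0775 -0.0008 -0.0001]
turn about tool x (down): 0.0033
```

View pics/s1.png

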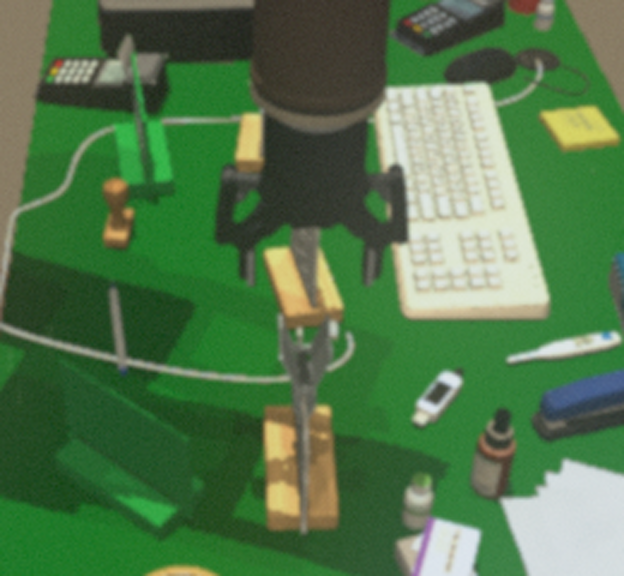

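The pads are at (248,280) and (370,280) in the crop, centred over the tails at (283,320) and (330,320). I descend now.

Emit:
carry_out:
  increments:
    - [1,0.025,-0.001,0,0]
    - [1,0.05,-0.001,0,0]
    - [1,0.07,-0.001,0,0]
    - [1,0.0775,-0.001,0,0]
    - [1,0.0775,-0.001,0,0]

```text
clock: 2.8
position: [0.5464, -0.186, 0.1516]
eef_rot: [-108.8, 89.9, 158.9]
contact_force: [-0.2, -0.4, 1.2]
grip_width: 0.0854
```

```bash
python3 - <<'E'
from h import *
delta([.547,-.1885,.151],-2.55)
f=grab_frame("side"); cv2.imwrite("pics/s2.png",cv2.resize(f["pixels"][180:360,250:410,::-1],None,fx=3.3,fy=3.3,interpolation=cv2.INTER_CUBIC))
E
```

```text
clk 2.8 pos [ 0.5464 -0.186   0.1516] F [-0.2 -0.4  1.2] w 0.0854 q [-21.8  27.9 106.1  -0.   46.1 -19.5]
tool y yaw -2.29 tilt 0.1
shift [0.0006 0.0007 0.0025]
turn about tool x (down): 0.0046
```

View pics/s2.png

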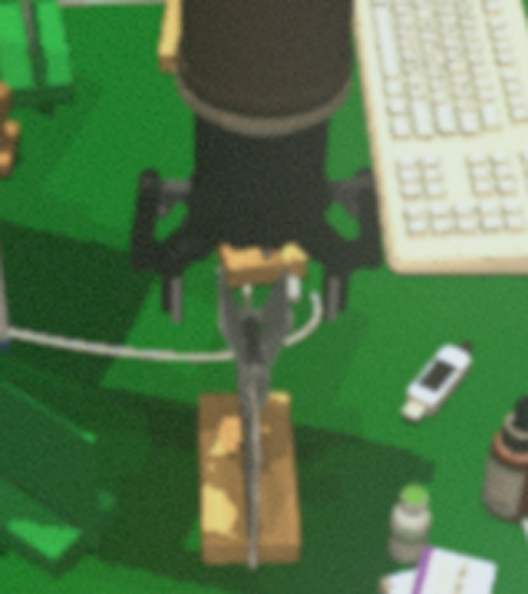

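Emit:
carry_out:
  increments:
    - [0.6,0,0,0.0025,0]
    - [0,0,0,0.0025,0]
    - [0,0,0,0.0025,0]
    - [0,0,0,0.0025,0]
    - [0,0,0,0.0025,0]
    - [0,0,0,0.0025,0]
    - [0,0,0,0.0025,0]
    - [0,0,0,0.0025,0]
    - [0,0,0,0.0025,0]
    - [0,0,0,0.0025,0]
  grip_force: 25

```text
clock: 3.85
position: [0.5468, -0.1887, 0.1523]
eef_rot: [-92.1, 90.0, 175.6]
contact_force: [0.2, 0.8, -0.6]
grip_width: 0.0125
```

```bash
python3 - <<'E'
from h import *
delta([.547,-.1885,.151],-2.55)
f=grab_frame("side"); cv2.imwrite("pics/s3.png",cv2.resize(f["pixels"][180:360,250:410,::-1],None,fx=3.3,fy=3.3,interpolation=cv2.INTER_CUBIC))
E
```

```text
clk 3.85 pos [ 0.5468 -0.1887  0.1523] F [ 0.2  0.8 -0.6] w 0.0125 q [-22.   27.9 106.   -0.   46.1 -19.8]
tool y yaw -2.29 tilt 0.0
shift [ 0.0013  0.0002 -0.0003]
turn about tool x (down): 0.0045
```

View pics/s3.png

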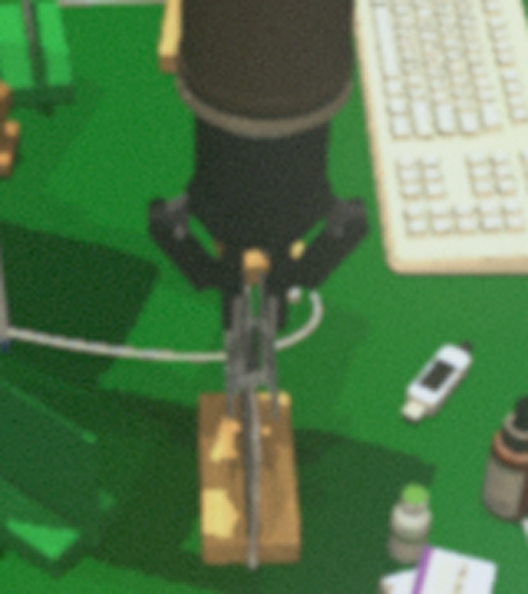

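The tails are parallel and the open jaws straddle the card at crop (232–275, 400). I lift straight up.

Emit:
carry_out:
  increments:
    - [0,-0.008,0,0,0]
    - [0,-0.018,0,0,0]
    - [0,-0.03,0,0,0]
    - [0,-0.042,0,0,0]
    - [0,-0.054,0,0,0]
    - [0,-0.066,0,0,0]
    - [0,-0.078,0,0,0]
    - [0,-0.09,0,0,0]
    - [0,-0.09,0,0,0]
    - [0,-0.09,0,0,0]

```text
clock: 4.9
position: [0.5468, -0.1888, 0.2424]
eef_rot: [61.3, 90.0, -31.0]
contact_force: [-0.6, -0.5, -0.7]
grip_width: 0.0126
```

```bash
python3 - <<'E'
from h import *
delta([.5691,.0554,.242],8.9)
f=grab_frame("side"); cv2.imwrite("pics/s4.png",cv2.resize(f["pixels"][180:360,250:410,::-1],None,fx=3.3,fy=3.3,interpolation=cv2.INTER_CUBIC))
f=grab_frame("top"); cv2.imwrite("pics/t4.png",cv2.resize(f["pixels"][180:300,240:440,::-1],None,fx=4,fy=4,interpolation=cv2.INTER_CUBIC))
E
```

```text
clk 4.9 pos [ 0.5468 -0.1888  0.2424] F [-0.6 -0.5 -0.7] w 0.0126 q [-22.   21.8 101.1  -0.   57.1 -19.8]
tool y yaw -2.29 tilt 0.02
shift [ 0.0004  0.0125 -0.2449]
turn about tool x (down): -0.1953
```

View pics/s4.png

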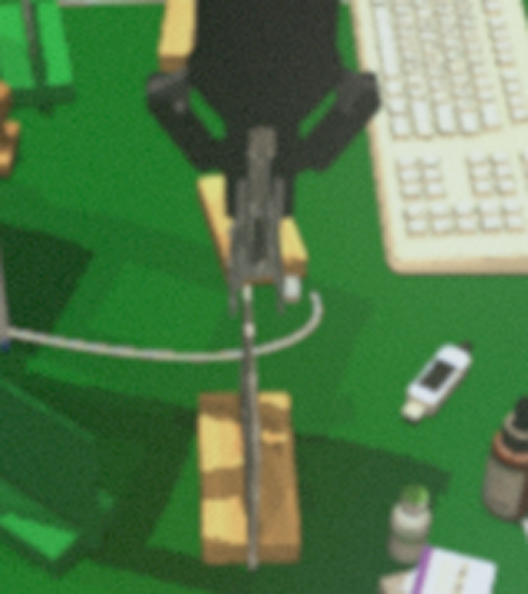

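View pics/t4.png

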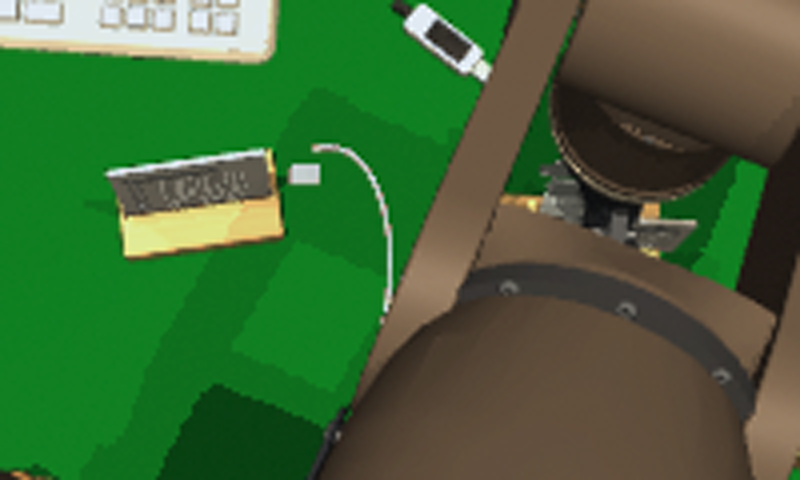

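The clip is clear and fully open, with its lips at crop (235,310) and (280,310), above the wide card, which hasn't moved. I carry it over the tall card.

Emit:
carry_out:
  increments:
    - [0,0,0.0,-0.015,0]
    - [0,0,0.002,-0.045,-0.04]
    - [0,0,0.004,-0.08,-0.08]
    - [0,0,0.006,-0.115,-0.12]
    - [0,0,0.008,-0.15,-0.16]
    - [0,0,0.01,-0.185,-0.195]
    - [0,0,0.012,-0.215,-0.195]
    - [0,0,0.0125,-0.235,-0.195]
    - [0,0,0.0125,-0.245,-0.195]
    - [0,0,0.0125,-0.245,-0.195]

```text
clock: 6.0
position: [0.5686, 0.0569, 0.2419]
eef_rot: [-103.0, 90.0, 176.0]
contact_force: [-0.9, -0.0, -1.0]
grip_width: 0.012
```

```bash
python3 - <<'E'
from h import *
delta([.5691,.0554,.1955],8.9)
f=grab_frame("side"); cv2.imwrite("pics/s5.png",cv2.resize(f["pixels"][110:270,250:410,::-1],None,fx=3.7,fy=3.7,interpolation=cv2.INTER_CUBIC))
f=grab_frame("top"); cv2.imwrite("pics/t5.png",cv2.resize(f["pixels"][180:300,220:420,::-1],None,fx=4,fy=4,interpolation=cv2.INTER_CUBIC))
E
```

```text
clk 6.0 pos [0.5686 0.0569 0.2419] F [-0.9 -0.  -1. ] w 0.012 q [  2.7  21.3 102.    0.   56.8  -6.3]
tool y yaw 8.98 tilt 0.04
shift [0.0464 0.0003 0.0015]
turn about tool x (down): 0.0014
```

View pics/s5.png

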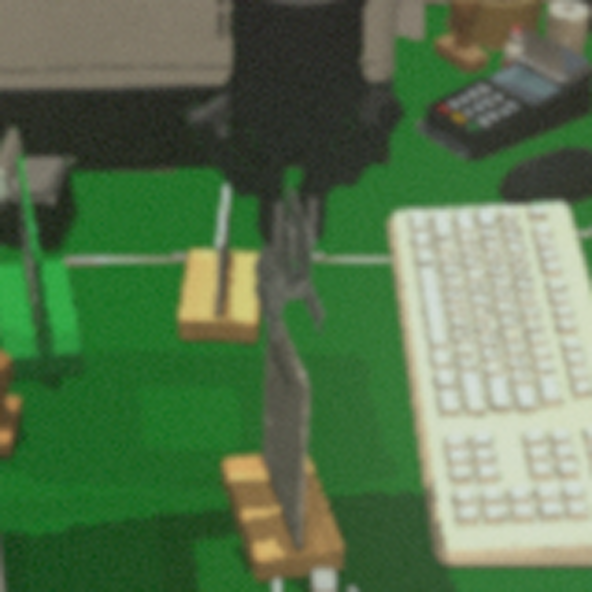

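View pics/t5.png

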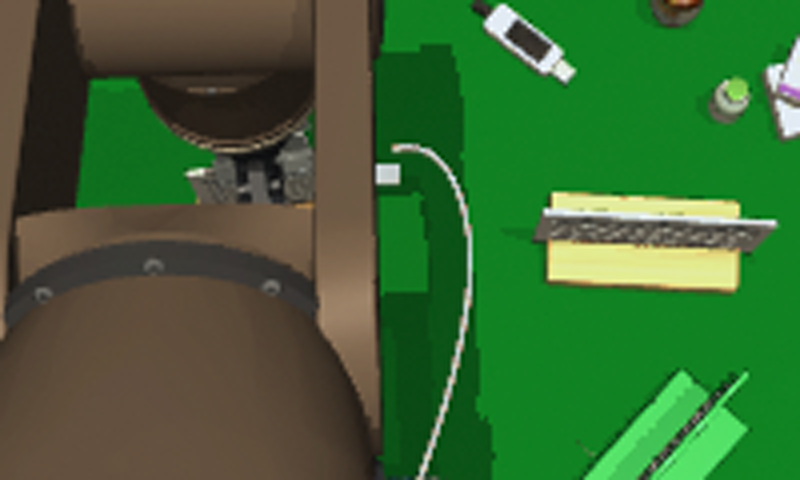

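```bash
python3 - <<'E'
from h import *
f=grab_frame("side")
x=np.array([np.cos(.155),np.sin(.155),0]);y=np.array([-x[1],x[0],0])
q=lambda X:((proj(f,X)-[250,110]+.5)*3.7).round(0)
c=np.array([.5686,.0569,.190])
for s in(-1,1): print("lip near",s,q(c-y*.03+x*s*.0145),"far",q(c+y*.03+x*s*.0145))
T=np.array([.5691,.0554,.158]); 
for s in(-1,1): print("card end",q(T+y*.05*s))
print("pin near",q(c+[0,0,.031]-y*.03),"tail tips near",[q(c+[0,0,.071]-y*.027+x*s*.007) for s in(-1,1)])
E
```

```text
lip near -1 [277. 329.] far [255. 276.]
lip near 1 [323. 324.] far [299. 271.]
card end [307. 388.]
card end [270. 299.]
pin near [302. 285.] tail tips near [array([292., 227.]), array([315., 225.])]
```

The predicted lip (323,324) and card end (307,388) match the picture (320,325 and 307,385) to about 1–2 mm. I lower it slowly.

Emit:
carry_out:
  increments:
    - [0,0.003,0,0.0015,0]
    - [0,0.009,0,0.0015,0]
    - [0,0.015,0,0.0015,0]
    - [0,0.021,0,0.0015,0]
    - [0,0.027,0,0.0015,0]
    - [0,0.033,0,0.0015,0]
    - [0,0.038,0,0.0015,0]
    - [0,0.043,0,0.0015,0]
    - [0,0.0465,0,0.0015,0]
    - [0,0.0465,0,0.0015,0]

```text
clock: 7.15
position: [0.569, 0.0541, 0.1953]
eef_rot: [-95.8, 90.0, -176.9]
contact_force: [0.2, -0.2, -0.3]
grip_width: 0.0124
```

```bash
python3 - <<'E'
from h import *
delta([.5691,.0554,.1955],8.9)
f=grab_frame("side"); cv2.imwrite("pics/s6.png",cv2.resize(f["pixels"][150:270,270:390,::-1],None,fx=5,fy=5,interpolation=cv2.INTER_CUBIC))
x=np.array([np.cos(.157),np.sin(.157),0]);y=np.array([-x[1],x[0],0])
q=lambda X:((proj(f,X)-[270,150]+.5)*5).round(0)
T=np.array([.5691,.0554,.158]); p=np.array(get_state()["position"]); c=p+[0,0,-.0523]
print([q(c-y*.03+x*s*.0145) for s in(-1,1)],[q(T+y*.05*s) for s in(-1,1)], "pin",q(c+[0,0,.031]-y*.03))
E
```

```text
clk 7.15 pos [0.569  0.0541 0.1953] F [ 0.2 -0.2 -0.3] w 0.0124 q [  2.4  24.3 104.7  -0.   51.   -6.5]
tool y yaw 8.89 tilt 0.04
shift [-0.0002  0.0003 -0.0013]
turn about tool x (down): -0.0002
[array([274., 330.]), array([334., 322.])] [array([315., 325.]), array([264., 204.])] pin [306. 272.]
```

View pics/s6.png

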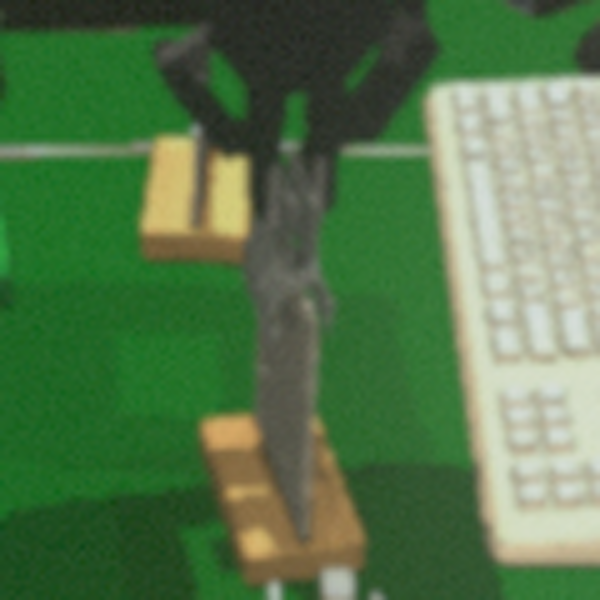

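```bash
python3 - <<'E'
from h import *
a=np.mean([grab_frame("side")["pixels"].astype(float) for _ in range(6)],0)
np.save("s6.npy",a)
b=cv2.imread("pics/side0.png")[:,:,::-1].astype(float)
o=[]
for im in (b,a):
    c=im[175:265,300:350,::-1]; o.append(cv2.resize(np.clip(c*1.4,0,255).astype(np.uint8),None,fx=6.6,fy=6.6,interpolation=cv2.INTER_CUBIC))
cv2.imwrite("pics/s7.png",np.hstack(o))
E
```

```text
(no output)
```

View pics/s7.png

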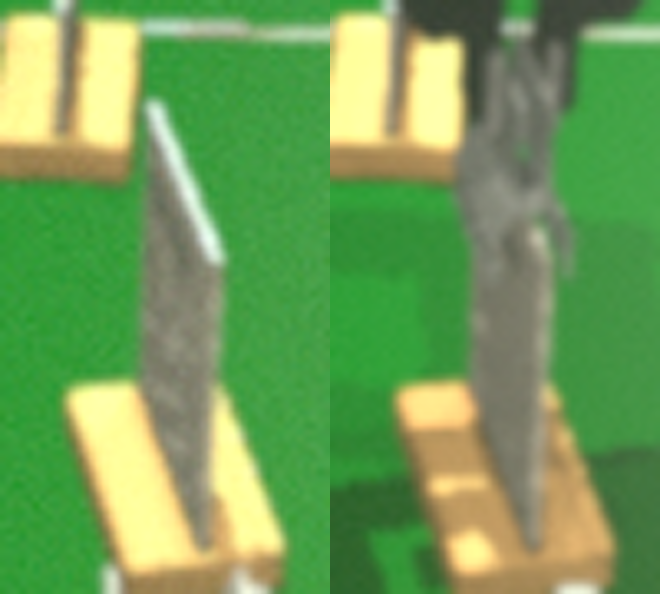

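The card corner (548,258 in the right panel) hasn't moved. The top edge enters the jaws between the lips, with the right lip at (570,268). Depth is about 15–19 mm and it is centred to about 2 mm. I let it settle, check once more and hand in.

Emit:
carry_out:
  increments:
    - [0,0,0,0,0]
    - [0,0,0,0,0]
    - [0,0,0,0,0]
    - [0,0,0,0,0]
    - [0,0,0,0,0]

```text
clock: 8.0
position: [0.5693, 0.0541, 0.1958]
eef_rot: [22.6, 90.0, -58.5]
contact_force: [-0.3, -0.5, -1.1]
grip_width: 0.0124
```

```bash
python3 - <<'E'
from h import *
delta([.5691,.0554,.1955],8.9)
f=grab_frame("side"); a=np.load("s6.npy")
print("max mean diff",np.abs(cv2.blur(f["pixels"].astype(float),(5,5))-cv2.blur(a,(5,5)))[150:270,270:390].max().round(1))
print(finish_job())
E
```

```text
clk 8.0 pos [0.5693 0.0541 0.1958] F [-0.3 -0.5 -1.1] w 0.0124 q [  2.4  24.3 104.7  -0.   51.   -6.5]
tool y yaw 8.88 tilt 0.0
shift [ 0.0003  0.     -0.0014]
turn about tool x (down): -0.0003
max mean diff 7.7
the job is handed in; nothing more can be done
None
```

I squeezed the clip's tails with 25 N, lifted it off the wide card and carried it to the tall card. It is held open there, with the middle of the card's top edge inside the jaws. I handed the job in at 8.0 s, and no verdict was reported.

**Position:** by my measurements the clip is within about 2 mm of the edge's middle. It is aligned with the edge to better than 1° and the tool is upright. About 15–19 mm of card is between the jaws. That is a range because in the last picture the visible lip sat 1–2 px lower than I had predicted.

**Grip:** the fingers read a steady 12.4 mm. That is slightly under the 14 mm stated for fully squeezed tails, and I put it down to the reading or give in the pads. The pictures show the tails parallel and the jaws wide open.

**Contact and surroundings:**
- **Force:** the wrist force stayed around 1 N, which is noise level. It is too coarse to prove the clip is under the 0.1 N contact limit.
- **Tall stand:** its block and card corners had not moved in the close-up after I lowered the clip.
- **Wide stand:** it looked unmoved in the pictures taken just after the lift.
- **Other desk things:** I did not measure these again at the end. The path kept clear of them.

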